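# Let two battery cells out of the desk dispenser

### The arm

A 6-joint arm with a two-finger parallel gripper is mounted at the origin on a cart in front of the work surface, level with it; the furniture and walls round the work are solid. World frame = base frame: x ahead of the robot, y to its left, z up, the work surface at z = 0. Lengths are in m, angles in rad, forces in N, time in s.
With the tool pointing down it reaches from about 0.15 to 0.775 m from the base axis. Payload 6.1 kg.
Tool frame: the origin (TCP) lies at the very end of the fingers, on their centre line; the grasp point (between the pads) lies 19 mm behind it; x points along the fingers, y is the direction in which the jaws open and shut, and the axes are right-handed (so a half turn about x gives the same grasp; the last joint's range is limited). The gripper opens to 85 mm and grips with 20 to 120 N. Pads are 22 mm wide; open, the fingers measure 114 mm over their backs; the gripper's body (76 mm by 85 mm) begins 54 mm behind the grasp point. The pads swing forward as they close: fully open they stand 13 mm farther back than shut.
Start: joints at [1.118, 0.126, -0.04, 1.405, 0, 1.571], TCP at [0.23, 0.472, 0.201] pointing down, gripper open.
Joint ranges: [-2.72, 2.72], [-0.95, 1.95], [-1.27, 1.35], [-1.78, 2.02], [-1.46, 1.47], [-3.14, 3.14]. Speed limits (rad/s): [2.39, 2.39, 3.01, 3.14, 3.14, 3.14].

### API

Orientations are given as a 3x3 rotation matrix whose columns are the frame's x, y, z axes.
In Python, from workcell import observe, get_image, hand_in gives the robot as it stands.
- The arm moves only by the shell command python3 -m jog 'ROWS' [OPENING] [FORCE]. ROWS is JSON, a list of rows, each an object with "xyz": the shift along the world's x, y, z scaled (see below), a list of three; "twist": the turn, a rotation vector about the world's x, y, z scaled (see below), a list of three. In form: [{"xyz": [tx, ty, tz], "twist": [wx, wy, wz]}, ...]. A call has 1 to 12 rows; each row is the pose to reach, as a shift and turn from the pose commanded when the call began; what a row does not reach only later rows make up. The controller multiplies each number of a shift by 10 cm and each number of a turn by 120 degrees. A row lasts 1/8 s, in which the tool goes at most 62.5 mm and 10.7 degrees, less where a joint would pass 70% of its speed; a pose out of reach is approached as far as the arm can. A call with a number of a shift or a turn outside -1 to 1 is refused whole. A call with a gripper value outside its range is refused whole. OPENING is the finger opening in mm, from 0 to 85.4, set as the call begins (- or left out, the last holds). The fingers move at their own pace and stop on an object; FORCE is the grip in N (left out, the last holds). Time passes only in rows, so rows that repeat a pose let the fingers close. It gives the time, the measured TCP pose, the force and the opening at its end, in the units of the state.
- observe(): the state, without advancing time (a new reading comes with each control period).
- get_image(name): name is "scene" or "top" or "wrist"; returns a dict with "img" (480x640x3 uint8, red, green, blue), "intrinsics" (3x3 intrinsics, pixels), "k1" (the pictures are not rectified: a ray, as slopes to the right and down, at radius r is drawn at 1 + k1 r^2 times it, then the intrinsics apply), "R" (3x3) and "t" (3): a world point X has camera coordinates R X + t. Camera axes: x right, y down, z forward; pixel columns grow to the right and rows downward; lengths in m; the calibration is good to about 2 mm. A picture is of the moment at which its call begins. There is no depth.
- hand_in(): hands the job in, once; it reports no verdict.
The state is a dict: "time": time; "joint_positions": joint angles; "qd": joint speeds; "effort": joint torques, N m; "tcp_pos": TCP position; "eef_rot": TCP orientation; "force": force on the tool from outside, world axes, zero at the start; "torque": the same for the moment, N m; "finger_gap": finger opening in m.
Only numpy, scipy, OpenCV 4.12 (cv2) and the standard library are available. Lean on these libraries where they do the work, as an engineer would, in place of code of your own. Each camera call takes 0.05 s, during which the arm holds its last target.

### The job

Push the dispenser's blue tray by its upright tab along to its end stop, so that it stands under the chute, then press the orange lever's pad right down with a fingertip and keep it down until both battery cells have rolled out into the tray. Let the lever go so that the gate shuts again, leaving the tray at its stop with both cells lying in it. Do not grip or touch the cells and leave the other things on the desk where they are.

Things in the scene. Friction and masses are not known exactly. Their poses are not given: they have to be found in the camera images.
- dispenser: White battery dispenser, grey base, fixed; 215 mm long (x), 119 mm high. Origin on the desk top under the middle of its chute. Its -x is the way the cells roll (roughly towards the robot), +y the side to which the tray is drawn out, z up. A grey bed 4 mm high (x -137 to -37, y -58 to +162 mm) with an 11 mm high front lip carries the tray.
- chute_lip (a point): Middle of the chute's open lower edge, 55 mm from the dispenser's origin along its -x, 40 mm above the desk, over the tray's rear wall when the tray is home. The chute is 66 mm wide over its walls and falls at 18 degrees.
- axle (a point): Middle of the lever's axle, which lies along the dispenser's y, 10 mm from its origin along +x, 109 mm above the desk, between two white ears that reach 119 mm up.
- lever (a joint): Orange rocking lever over the chute, rad: 0 = rest, gate shut; 0.38 = pad fully down, at its limit; the gate at its front end is then lifted about 25 mm, clear of the cells. A spring brings it back when let go: about 1.5 N at the pad to start, 3.5 N fully down. The gate is open only while the pad is held; the cells need about a second to roll out.
- rocker: The orange lever itself: a beam 16 mm wide with a gate plate (50 mm wide, 64 mm high) at its front end and, at its rear end, the press pad, 34 (x) x 44 (y) mm with a black rubber top. Origin: on its axle. It turns with the lever joint.
- pad_top (a point): Middle of the pad's rubber top, where to press; at rest 85 mm from the dispenser's origin along its +x and 115.5 mm above the desk. From rest to fully down it sinks about 28 mm (and moves under 5 mm sideways).
- tray (a joint): Slide of the blue tray on its bed, m: 0 = home against the end stop, squarely under the chute; grows up to 0.10 as the tray is drawn out along the dispenser's +y. It starts 50 to 90 mm out, stays where it is left and takes about 2 N to push.
- tray_floor (a point): Middle of the tray's inner floor (8.5 mm above the desk). Axes as the dispenser's. Inside it measures 68 (x) x 84 (y) mm; its side walls are 30 mm, its front wall 40 mm and its rear wall 22 mm high over its underside.
- push_tab (a point): Middle of the outer (+y) face of the tray's upright blue push tab, a plate 46 mm wide (x), 6 mm thick (y) and 45 mm high, whose top is 49.5 mm above the desk; the point is 29.5 mm above the desk. Push it towards the dispenser's -y. The tab is on the tray and moves with it.
- cell_a_mid (a point): Centre of the front AA battery cell, black with a silver end, 14 mm diameter, 50 mm long; it lies across the chute against the gate. Loose.
- cell_b_mid (a point): Centre of the second AA cell, the same, lying just behind the first. Loose.
- stapler: Bystander: stapler; origin at its underside. Leave alone.
- eraser: Bystander: eraser; origin at its underside. Leave alone.
- mug: Bystander: mug; origin at its underside. Leave alone.
- stamp: Bystander: rubber stamp; origin at its underside. Leave alone.
- sharpener: Bystander: pencil sharpener; origin at its underside. Leave alone.

How it is judged:
On the way, in this order (a step that is already met when the one before it is completed fails the run):
1. the tray is pushed home to its end stop (within 6 mm) with both cells still in the chute (value of joint tray below 0.006 m and x of each of cell_a_mid, cell_b_mid in the frame of dispenser above -0.045 m), for 0.1 s.
2. a finger presses the pad down and the gate is lifted (lever beyond 0.25 rad) (value of joint lever above 0.25 rad and contact force between the fingers and rocker above 0.5 N), for 0.1 s.
At the end, for the whole second after the job is handed in: Both cells lie inside the tray (centres within its walls, under 32 mm above its floor), the tray is within 8 mm of its end stop and the lever is back up with the gate shut (under 0.05 rad) (value of joint tray below 0.008 m and value of joint lever below 0.05 rad and x of cell_a_mid in the frame of tray_floor between -0.036 and 0.036 m and y of cell_a_mid in the frame of tray_floor between -0.044 and 0.044 m and z of cell_a_mid in the frame of tray_floor between 0 and 0.032 m and x of cell_b_mid in the frame of tray_floor between -0.036 and 0.036 m and y of cell_b_mid in the frame of tray_floor between -0.044 and 0.044 m and z of cell_b_mid in the frame of tray_floor between 0 and 0.032 m); the robot touches nothing.
It fails at once if the robot touches or grips a cell (contact force between any of the fingers, the arm and cell_a above 0.3 N or contact force between any of the fingers, the arm and cell_b above 0.3 N).
It fails at once if a cell is lifted (height (world z) of any of cell_a_mid, cell_b_mid above 0.085 m).
It fails at once if a bystander is moved by more than 15 mm or tipped (distance of any of stapler, eraser, mug, stamp, sharpener from where it was at the start of the episode above 0.015 m or angle between any of mug, stamp's own z axis and vertical above 0.3 rad).
It also fails if it takes over 38 s, if anything falls off the work surface, if the arm or the gripper's body presses on something with over 40 N, if the wrist force passes 120 N, or if a joint passes its speed limit or range.

## Working session

There is one attempt and no reset: what is moved stays moved. The work goes in short steps, Python scripts to look and compute and a shell command to move; the robot and the scene stay as the last step left them, time stands still between calls to the robot, and variables do not carry over. Pictures are saved under pics/ and viewed, and the job is handed in when it is done.

```bash
mkdir -p pics; ls
cat > h.py <<'E'
import numpy as np, cv2
from workcell import observe, get_image
def und(c,uv):
    uv=np.atleast_2d(np.float64(uv)); K=np.array(c["intrinsics"])
    d=np.array([c["k1"],0,0,0],float)
    return cv2.undistortPoints(uv.reshape(-1,1,2),K,d,None,None,None).reshape(-1,2) if 0 else cv2.undistortPoints(uv.reshape(-1,1,2),K,d).reshape(-1,2)
def plane(c,uv,z):
    n=und(c,uv); R=np.array(c["R"]);t=np.array(c["t"])
    o=-R.T@t; d=np.c_[n,np.ones(len(n))]@R
    return o+d*((z-o[2])/d[:,2])[:,None]
def proj(c,X):
    X=np.atleast_2d(X); p=X@np.array(c["R"]).T+np.array(c["t"]); n=p[:,:2]/p[:,2:]
    r2=(n**2).sum(1,keepdims=True); n=n*(1+c["k1"]*r2); K=np.array(c["intrinsics"])
    return n@K[:2,:2].T+K[:2,2]
def tri(c1,u1,c2,u2):
    P=[np.c_[np.array(c["R"]),np.array(c["t"])] for c in (c1,c2)]
    X=cv2.triangulatePoints(P[0],P[1],und(c1,u1).T,und(c2,u2).T); return (X[:3]/X[3]).T
def save(c,n): cv2.imwrite("pics/"+n+".png",c["img"][:,:,::-1])
E
python3 - <<'E'
from h import *
import pickle
s=observe(); print(s["time"],s["tcp_pos"],s["eef_rot"],s["finger_gap"])
for n in("scene","top","wrist"):
    c=get_image(n); save(c,n+"0"); pickle.dump(c,open(n+"0.pkl","wb")); print(n,c["intrinsics"],c["k1"],-np.array(c["R"]).T@c["t"])
E
```

```text
pics
0.0 [0.22947148 0.47169895 0.20074597] [[-6.65606876e-04  4.37473670e-01  8.99230974e-01]
 [-1.38705824e-03  8.99229905e-01 -4.37474176e-01]
 [-9.99998817e-01 -1.53847155e-03  8.26785003e-06]] 0.08552126462202643
scene [[609.11579043   0.         325.1243218 ]
 [  0.         609.11579043 236.24323048]
 [  0.           0.           1.        ]] -0.11277067171870253 [-0.0644392  -0.77572277  0.92957442]
top [[443.79703724   0.         319.10051523]
 [  0.         443.79703724 235.8157959 ]
 [  0.           0.           1.        ]] -0.10034213135281563 [ 0.49268128 -0.08770667  1.00143147]
wrist [[359.31866891   0.         327.30278062]
 [  0.         359.31866891 239.12242592]
 [  0.           0.           1.        ]] -0.04620578534417582 [0.16549184 0.5024148  0.37290697]
```

View pics/scene0.png

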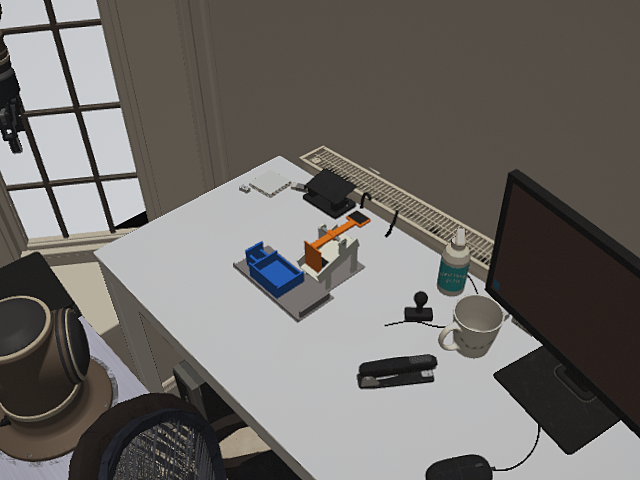

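View pics/top0.png

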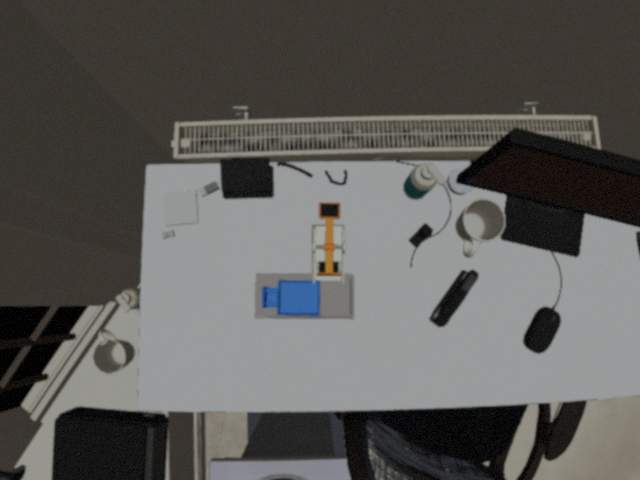

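View pics/wrist0.png

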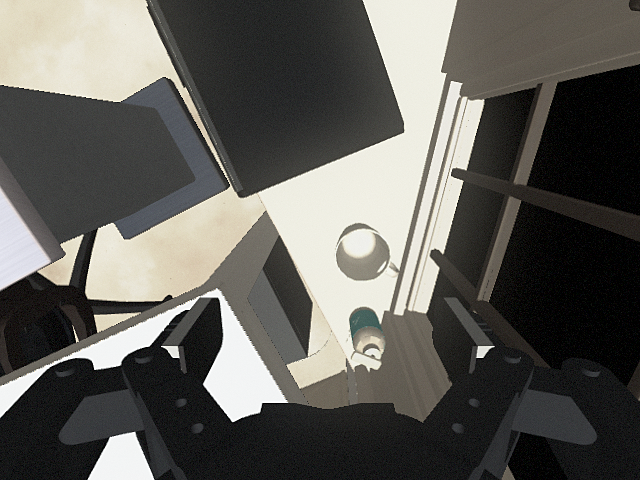

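The top view has up = +x and left = +y. The blue tray is around (300,297), its tab around (268,297), and the pad at (330,210). Next I'll enlarge the crops and segment.

Run:
```python
from h import *
import pickle
c=pickle.load(open("top0.pkl","rb")); s=pickle.load(open("scene0.pkl","rb"))
a=cv2.resize(c["img"][190:330,240:370],None,fx=5,fy=4.2,interpolation=cv2.INTER_CUBIC); cv2.imwrite("pics/tz.png",a[:,:,::-1])
a=cv2.resize(s["img"][170:330,220:380],None,fx=4,fy=3.7,interpolation=cv2.INTER_CUBIC); cv2.imwrite("pics/sz.png",a[:,:,::-1])
for n,c in(("top",c),("scene",s)):
    hsv=cv2.cvtColor(c["img"],cv2.COLOR_RGB2HSV)
    for nm,lo,hi in(("blue",(100,120,40),(125,255,255)),("orange",(5,150,60),(22,255,255))):
        m=cv2.inRange(hsv,lo,hi); k,l,st,ce=cv2.connectedComponentsWithStats(m)
        for i in range(1,k):
            if st[i,4]>20:
                ct,_=cv2.findContours((l==i).astype(np.uint8),cv2.RETR_EXTERNAL,cv2.CHAIN_APPROX_NONE)
                print(n,nm,st[i],ce[i],cv2.minAreaRect(ct[0]))
```

```text
top blue [ 262  281   58   35 1699] [293.18893467 297.58858152] ((290.5, 298.0), (34.0, 57.0), 90.0)
top orange [319 210  20  65 445] [328.62247191 247.83595506] ((328.53741455078125, 242.14346313476562), (18.092958450317383, 64.0078125), 0.9093804955482483)
scene blue [ 246  241   58   57 1800] [272.10111111 270.40222222] ((271.1117858886719, 268.9529724121094), (62.801368713378906, 37.09510803222656), 40.601295471191406)
scene blue [493 280   7  10  41] [496.07317073 284.51219512] ((496.00006103515625, 284.5000305175781), (9.192387580871582, 4.949747085571289), 45.0)
scene orange [305 216  65  56 765] [325.55555556 243.48104575] ((332.2509460449219, 235.65599060058594), (30.52311134338379, 75.80372619628906), 45.56726837158203)
```

View pics/tz.png

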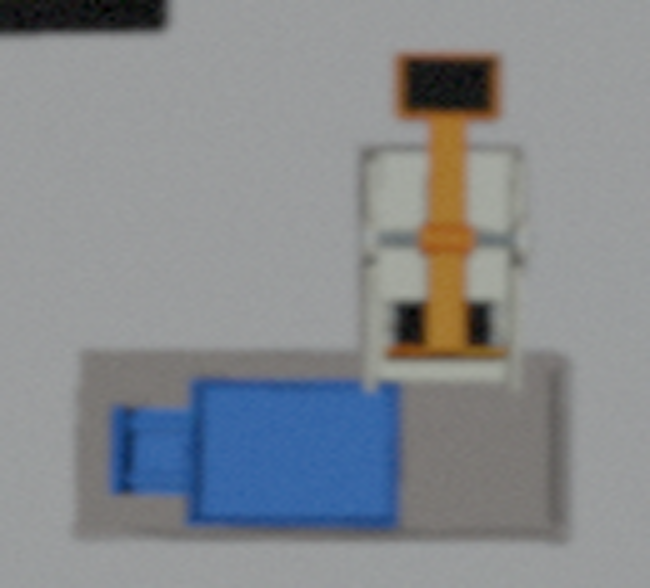

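View pics/sz.png

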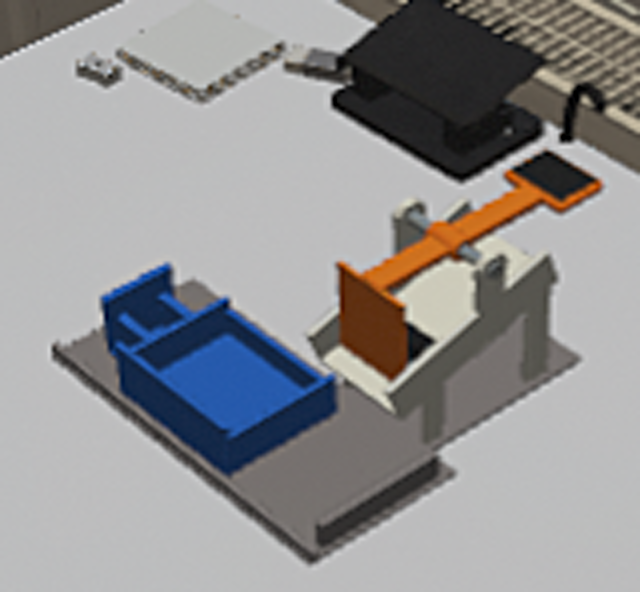

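Run:
```python
from h import *
import pickle
c=pickle.load(open("top0.pkl","rb")); s=pickle.load(open("scene0.pkl","rb"))
np.set_printoptions(precision=4,suppress=True)
T=lambda x,y:((x+.5)/5-.5+240,(y+.5)/4.2-.5+190); S=lambda x,y:((x+.5)/4-.5+220,(y+.5)/3.7-.5+170)
print("pad",plane(c,T(450,84),.1155),plane(s,S(554,177),.1155),tri(c,[T(450,84)],s,[S(554,177)]))
print("axle",plane(c,T(447,239),.109+.004))
print("tab outer top ends",plane(c,[T(112,406),T(112,494)],.0495),plane(s,[S(103,301),S(168,266)],.0495))
print("bed",plane(c,[T(80,352),T(565,352),T(568,541),T(75,541)],.004),plane(s,[S(53,345),S(312,556)],.004))
print("bed y end, lip",plane(s,[S(455,472)],.004))
print("tray corners", plane(c,[T(190,380),T(398,380),T(399,526),T(187,526)],.034))
```

```text
pad [[ 0.6791 -0.119   0.1155]] [[ 0.6734 -0.1194  0.1155]] [[ 0.6782 -0.1178  0.1123]]
axle [[ 0.6037 -0.1154  0.113 ]]
tab outer top ends [[0.5299 0.0284 0.0495]
 [0.4855 0.029  0.0495]] [[0.4806 0.0265 0.0495]
 [0.5249 0.0253 0.0495]]
bed [[ 0.5609  0.0481  0.004 ]
 [ 0.5549 -0.1699  0.004 ]
 [ 0.455  -0.1675  0.004 ]
 [ 0.4609  0.0514  0.004 ]] [[ 0.4647  0.0572  0.004 ]
 [ 0.4549 -0.164   0.004 ]]
bed y end, lip [[ 0.5493 -0.1706  0.004 ]]
tray corners [[ 0.5431 -0.0038  0.034 ]
 [ 0.5407 -0.0943  0.034 ]
 [ 0.4659 -0.0926  0.034 ]
 [ 0.4683 -0.0013  0.034 ]]
```

```bash
python3 -m jog '[{"xyz":[0.3,-0.4,0],"twist":[0,0,0.07]},{"xyz":[0.6,-0.8,0],"twist":[0,0,0.14]},{"xyz":[0.7,-1,0],"twist":[0,0,0.2]},{"xyz":[0.7,-1,0],"twist":[0,0,0.204]}]' 0 20
python3 -m jog '[{"xyz":[0.35,-0.5,0],"twist":[0,0,0]},{"xyz":[0.7,-1,0],"twist":[0,0,0]},{"xyz":[0.7,-1,0],"twist":[0,0,0]}]'
python3 -m jog '[{"xyz":[0.35,-0.5,0],"twist":[0,0,0]},{"xyz":[0.7,-1,0],"twist":[0,0,0]},{"xyz":[0.7,-1,0],"twist":[0,0,0]}]'
python3 -m jog '[{"xyz":[0.35,-0.45,-0.3],"twist":[0,0,0]},{"xyz":[0.67,-0.9,-0.7],"twist":[0,0,0]},{"xyz":[0.67,-0.97,-1],"twist":[0,0,0]},{"xyz":[0.67,-0.97,-1],"twist":[0,0,0]}]'
python3 - <<'E'
from h import *
import pickle
s=observe(); print(s["time"],s["tcp_pos"],s["eef_rot"],s["force"],s["finger_gap"])
for n in("scene","top","wrist"):
    c=get_image(n); save(c,n+"1"); pickle.dump(c,open(n+"1.pkl","wb"))
E
```

```text
time: 0.65
tcp_pos: [0.3002, 0.3709, 0.2015]
eef_rot: [[-0.0, 0.028, 1.0], [-0.0, 1.0, -0.028], [-1.0, -0.0, -0.0]]
force: [0.2, -0.1, -0.4]
finger_gap: 0.0126
time: 1.02
tcp_pos: [0.3712, 0.2702, 0.2014]
eef_rot: [[0.0, 0.032, 0.999], [-0.0, 0.999, -0.032], [-1.0, -0.0, 0.0]]
force: [-0.7, 0.2, 0.4]
finger_gap: 0.0002
time: 1.4
tcp_pos: [0.4411, 0.1707, 0.2011]
eef_rot: [[-0.0, 0.031, 1.0], [-0.0, 1.0, -0.031], [-1.0, -0.0, -0.0]]
force: [0.1, 0.8, 1.1]
finger_gap: -0.0
time: 1.9
tcp_pos: [0.5046, 0.076, 0.0988]
eef_rot: [[-0.006, 0.026, 1.0], [-0.0, 1.0, -0.026], [-1.0, -0.0, -0.006]]
force: [-0.6, 0.5, 0.0]
finger_gap: 0.0
1.9 [0.50456808 0.07600533 0.09884463] [[-5.86566570e-03  2.57963165e-02  9.99650011e-01]
 [-1.54642112e-04  9.99667173e-01 -2.57976667e-02]
 [-9.99982785e-01 -3.05908478e-04 -5.85972425e-03]] [-0.63168116  0.48882952  0.02308712] 1.3051846141521858e-05
```

View pics/wrist1.png

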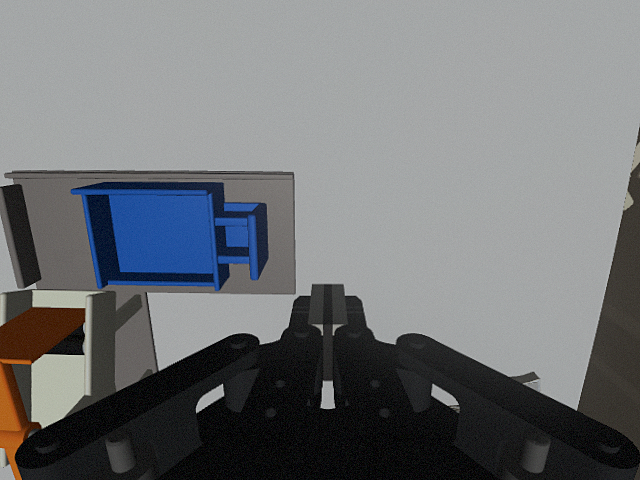

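View pics/scene1.png

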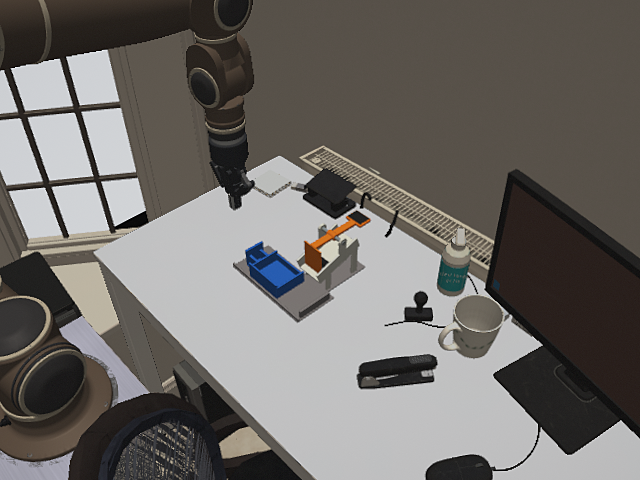

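The wrist view shows the tab around (258,242) with the fingers clear of it at (328,300). I'll check the tab and pad estimates against this view.

Run:
```python
from h import *
import pickle
np.set_printoptions(precision=4,suppress=True)
w=pickle.load(open("wrist1.pkl","rb")); 
a=w["img"][150:330,0:300]; cv2.imwrite("pics/wz.png",cv2.resize(a,None,fx=2.6,fy=2.6,interpolation=cv2.INTER_CUBIC)[:,:,::-1])
print(proj(w,[[.5299,.0284,.0495],[.4855,.029,.0495],[.506,-.048,.0085],[.461,.0514,.004],[.561,.0481,.004]]))
print(plane(w,[[294,172],[295,293]],.004))
```

```text
[[257.1111 283.1216]
 [252.6186 219.0538]
 [166.7172 235.5524]
 [292.1712 172.6173]
 [294.3585 295.8471]]
[[0.4606 0.0528 0.004 ]
 [0.5585 0.0488 0.004 ]]
```

View pics/wz.png

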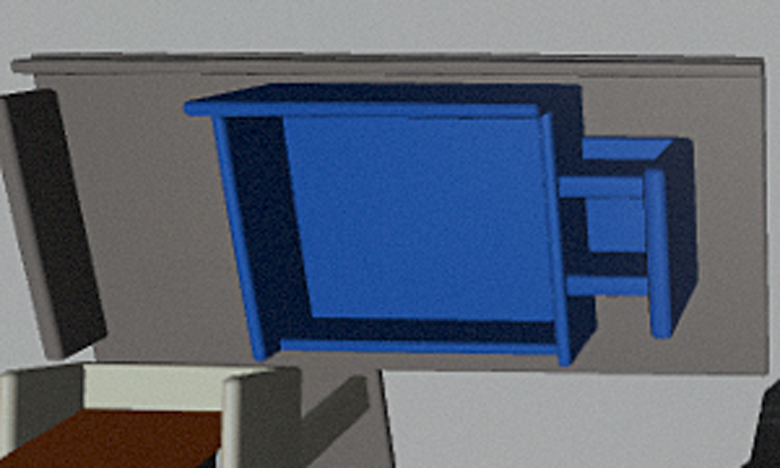

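```bash
python3 -m jog '[{"xyz":[0,0,-0.35],"twist":[0,0,0]},{"xyz":[0,0,-0.65],"twist":[0,0,0]},{"xyz":[0,0,-0.73],"twist":[0,0,0]},{"xyz":[0,-0.12,-0.73],"twist":[0,0,0]},{"xyz":[0,-0.24,-0.73],"twist":[0,0,0]},{"xyz":[0,-0.28,-0.73],"twist":[0,0,0]},{"xyz":[0,-0.32,-0.73],"twist":[0,0,0]},{"xyz":[0,-0.36,-0.73],"twist":[0,0,0]},{"xyz":[0,-0.4,-0.73],"twist":[0,0,0]}]'
python3 -m jog '[{"xyz":[0,-0.06,0],"twist":[0,0,0]},{"xyz":[0,-0.12,0],"twist":[0,0,0]},{"xyz":[0,-0.18,0],"twist":[0,0,0]},{"xyz":[0,-0.24,0],"twist":[0,0,0]},{"xyz":[-0.01,-0.3,0],"twist":[0,0,0]},{"xyz":[-0.01,-0.36,0],"twist":[0,0,0]},{"xyz":[-0.01,-0.42,0],"twist":[0,0,0]},{"xyz":[-0.01,-0.46,0],"twist":[0,0,0]},{"xyz":[-0.01,-0.48,0],"twist":[0,0,0]}]'
python3 - <<'E'
from h import *
import pickle
for n in("top","wrist"):
    c=get_image(n); save(c,n+"2"); pickle.dump(c,open(n+"2.pkl","wb"))
E
```

```text
time: 3.18
tcp_pos: [0.5067, 0.0349, 0.0285]
eef_rot: [[0.0, 0.026, 1.0], [0.0, 1.0, -0.026], [-1.0, 0.0, 0.0]]
force: [-0.4, 1.3, -0.3]
finger_gap: 0.0002
time: 4.3
tcp_pos: [0.5057, -0.0132, 0.0285]
eef_rot: [[-0.0, 0.026, 1.0], [0.0, 1.0, -0.026], [-1.0, 0.0, -0.0]]
force: [0.0, 0.4, -0.2]
finger_gap: -0.0001
```

View pics/wrist2.png

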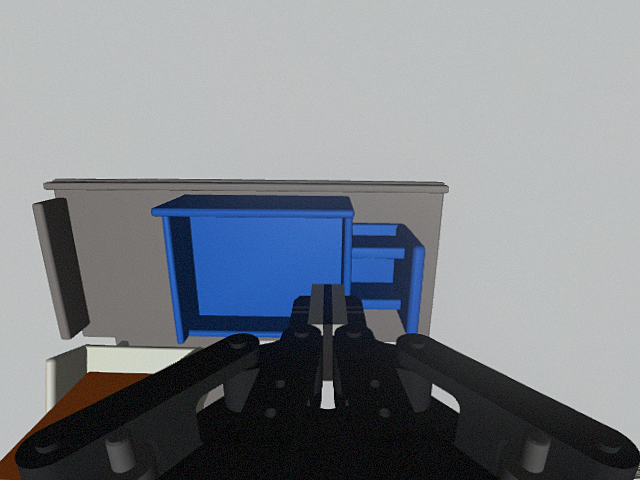

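Run:
```python
from h import *
import pickle
np.set_printoptions(precision=4,suppress=True)
w=pickle.load(open("wrist2.pkl","rb")); s=observe();p=np.array(s["tcp_pos"]);print(p)
print(proj(w,[p,p+[0,0,.02],p+[.01,0,0],p+[-.01,0,0]]), -np.array(w["R"]).T@w["t"])
print(np.array(w["R"]))
c=pickle.load(open("top2.pkl","rb"))
a=cv2.resize(c["img"][190:330,240:370],None,fx=5,fy=4.2,interpolation=cv2.INTER_CUBIC); cv2.imwrite("pics/tz2.png",a[:,:,::-1])
s=get_image("scene");a=cv2.resize(s["img"][150:330,200:400],None,fx=3.9,fy=3.3,interpolation=cv2.INTER_CUBIC); cv2.imwrite("pics/sz2.png",a[:,:,::-1])
```

```text
[ 0.5057 -0.0131  0.0285]
[[328.4251 279.372 ]
 [328.5285 295.9935]
 [328.8989 297.1057]
 [327.9362 261.0713]] [ 0.4345 -0.0117  0.2006]
[[ 0.0257  0.9997 -0.0006]
 [ 0.9606 -0.0245  0.2769]
 [ 0.2768 -0.0077 -0.9609]]
```

View pics/tz2.png

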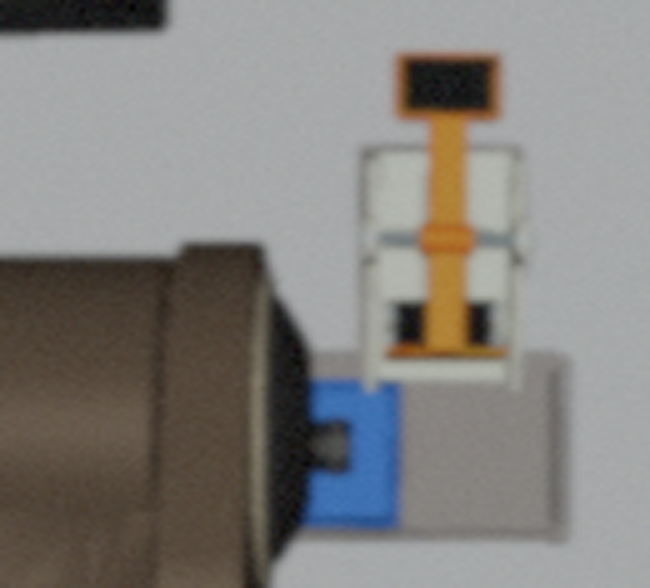

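View pics/sz2.png

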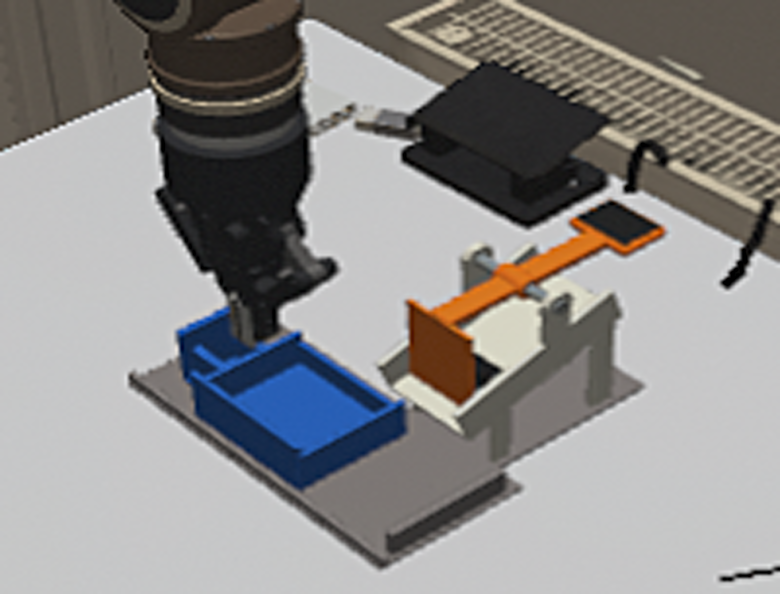

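Run:
```python
from h import *
import pickle
np.set_printoptions(precision=4,suppress=True)
s=observe();p=np.array(s["tcp_pos"]);print(p,s["time"],s["joint_positions"])
c=get_image("scene");t=get_image("top")
for n,k in(("scene",c),("top",t)):
  u=proj(k,[p,p+[0,0,.03],p+[0,0,.06]]);print(n,u)
u=proj(c,[p,p+[0,0,.03],p+[0,0,.06]]);a=c["img"].copy()
a=cv2.resize(a[210:310,220:320],None,fx=6,fy=6,interpolation=cv2.INTER_CUBIC)
for q in u: cv2.circle(a,tuple(np.int32((q-[220,210]+.5)*6)),4,(255,0,0),-1)
cv2.imwrite("pics/sz3.png",a[:,:,::-1])
```

```text
[ 0.5057 -0.0129  0.0285] 4.45 [-0.0257  0.1493 -0.3984  1.0231  0.0001  0.    ]
scene [[266.9684 261.4642]
 [266.0102 251.1808]
 [265.0259 240.5729]]
top [[282.2907 297.3149]
 [281.1956 297.152 ]
 [280.0288 296.9784]]
```

View pics/sz3.png

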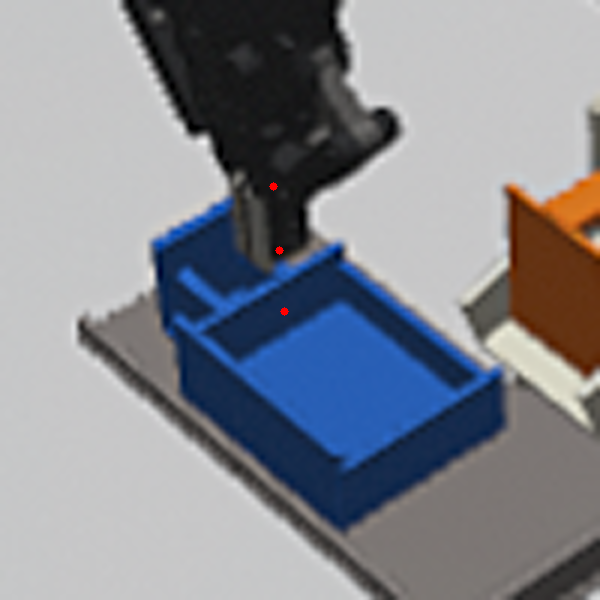

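The tab was not pushed. The scene view shows the fingertip ending near (265,254), about 25 mm higher than the reported TCP, so the finger passed over the tab. I'll lift, go back, come down lower with the force checked, and look again.

```bash
python3 -m jog '[{"xyz":[0,0,0.3],"twist":[0,0,0]},{"xyz":[0,0.4,0.3],"twist":[0,0,0]},{"xyz":[0,0.8,0.3],"twist":[0,0,0]},{"xyz":[0,0.85,0.1],"twist":[0,0,0]},{"xyz":[0,0.85,0],"twist":[0,0,0]},{"xyz":[0,0.85,0],"twist":[0,0,0]}]'
python3 - <<'E'
from h import *
import pickle
np.set_printoptions(precision=4,suppress=True)
s=observe();p=np.array(s["tcp_pos"]);print(p,s["time"],s["force"])
c=get_image("scene");w=get_image("wrist");save(w,"w4")
pickle.dump((p,c,w),open("4.pkl","wb"))
u=proj(c,[p,p+[0,0,.03],p+[0,0,.06]]);print(u,proj(w,[p,p+[0,0,.03]]));a=c["img"].copy()
a=cv2.resize(a[190:290,200:300],None,fx=6,fy=6,interpolation=cv2.INTER_CUBIC)
for q in u: cv2.circle(a,tuple(np.int32((q-[200,190]+.5)*6)),3,(255,0,0),-1)
cv2.imwrite("pics/sz4.png",a[:,:,::-1])
a=cv2.resize(w["img"][240:400,220:430],None,fx=3.7,fy=3.7,interpolation=cv2.INTER_CUBIC);a=cv2.convertScaleAbs(a,alpha=2)
cv2.imwrite("pics/wz4.png",a[:,:,::-1])
E
```

```text
time: 5.3
tcp_pos: [0.5048, 0.0717, 0.0277]
eef_rot: [[-0.002, 0.026, 1.0], [-0.0, 1.0, -0.026], [-1.0, -0.0, -0.002]]
force: [0.3, -0.3, 0.3]
finger_gap: -0.0
[0.5048 0.0717 0.0277] 5.3 [ 0.2944 -0.255   0.3318]
[[241.9719 243.1591]
 [240.6841 232.9637]
 [239.3634 222.462 ]] [[328.2022 277.8728]
 [328.3161 303.9216]]
```

View pics/sz4.png

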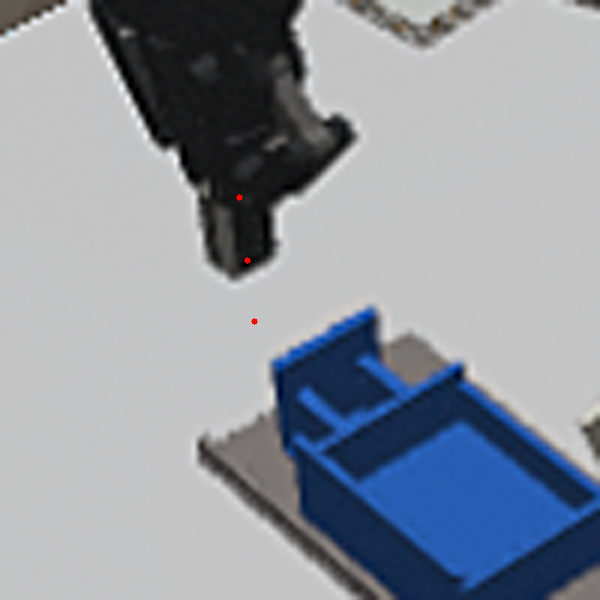

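View pics/wz4.png

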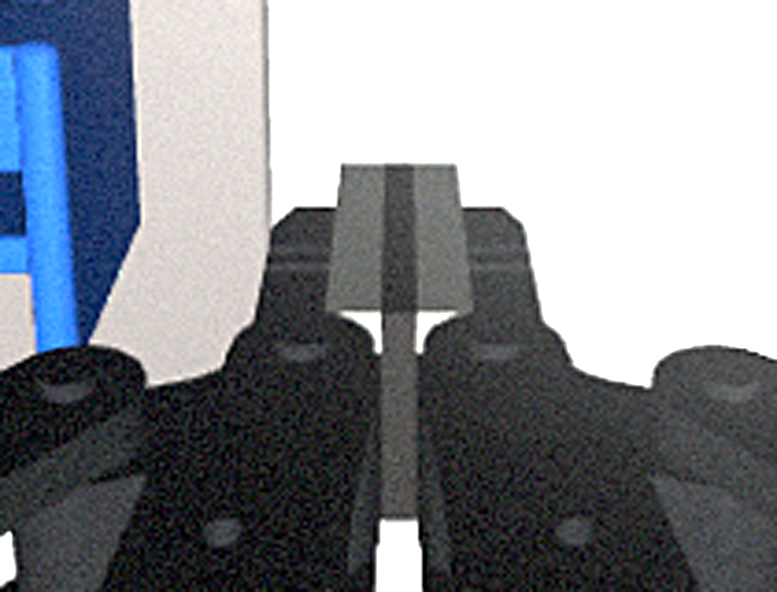

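The fingertip centre projects near (240,262) in this crop, which is about 28 mm above the reported TCP. I'll offset for that, descend carefully and then push.

```bash
python3 -m jog '[{"xyz":[0,0,-0.12],"twist":[0,0,0]},{"xyz":[0,0,-0.22],"twist":[0,0,0]},{"xyz":[0,0,-0.3],"twist":[0,0,0]},{"xyz":[0,0,-0.3],"twist":[0,0,0]}]'
python3 -m jog '[{"xyz":[0,-0.1,0],"twist":[0,0,0]},{"xyz":[0,-0.18,0],"twist":[0,0,0]},{"xyz":[0,-0.24,0],"twist":[0,0,0]},{"xyz":[0,-0.3,0],"twist":[0,0,0]},{"xyz":[0,-0.36,0],"twist":[0,0,0]},{"xyz":[0,-0.42,0],"twist":[0,0,0]},{"xyz":[0,-0.48,0],"twist":[0,0,0]},{"xyz":[0,-0.54,0],"twist":[0,0,0]}]'
python3 - <<'E'
from h import *
import pickle
np.set_printoptions(precision=4,suppress=True)
s=observe();p=np.array(s["tcp_pos"]);print(p,s["time"],s["force"])
c=get_image("scene");w=get_image("wrist");save(w,"w5")
a=cv2.resize(c["img"][190:310,200:360],None,fx=5,fy=5,interpolation=cv2.INTER_CUBIC)
cv2.imwrite("pics/sz5.png",a[:,:,::-1])
E
```

```text
time: 5.9
tcp_pos: [0.5049, 0.0719, -0.0025]
eef_rot: [[-0.002, 0.026, 1.0], [-0.0, 1.0, -0.026], [-1.0, -0.0, -0.002]]
force: [0.0, -0.6, -0.1]
finger_gap: 0.0002
time: 6.9
tcp_pos: [0.5054, 0.0178, -0.0016]
eef_rot: [[-0.0, 0.025, 1.0], [0.0, 1.0, -0.025], [-1.0, 0.0, -0.0]]
force: [-1.4, 2.5, -0.2]
finger_gap: -0.0002
[ 0.5054  0.0178 -0.0016] 6.9 [-1.4175  2.4659 -0.1521]
```

View pics/sz5.png

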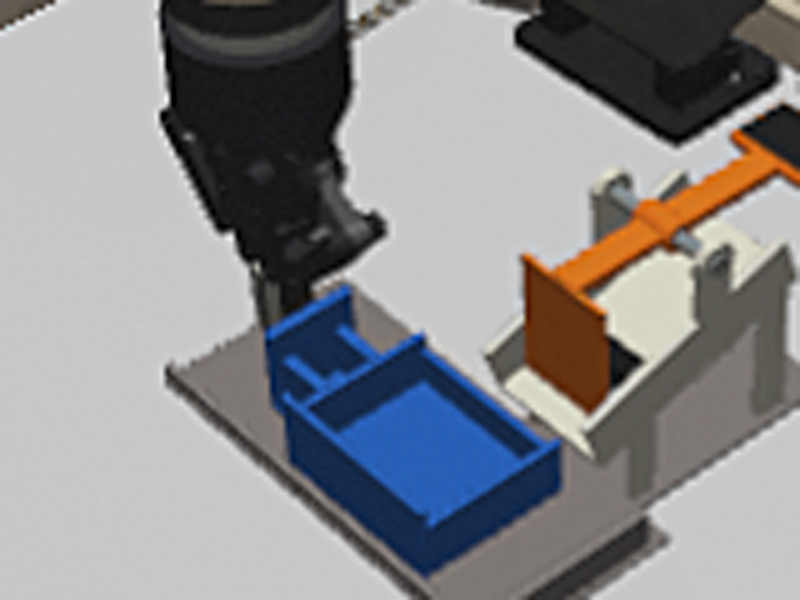

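View pics/w5.png

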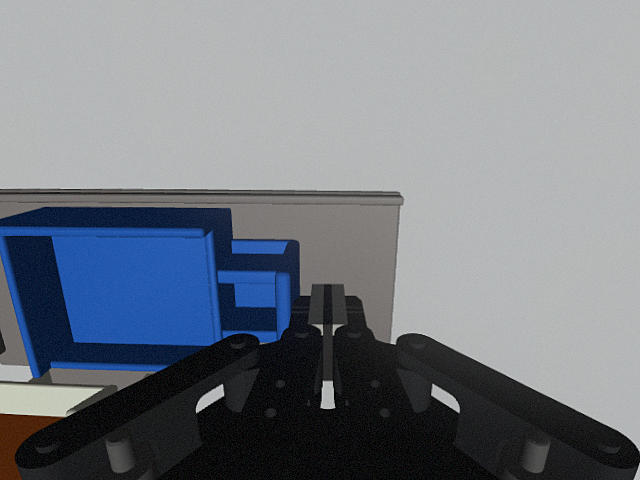

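The tray now moves with the finger (force about 2.5 N). I'll keep pushing towards the stop.

```bash
python3 -m jog '[{"xyz":[0,-0.06,0],"twist":[0,0,0]},{"xyz":[0,-0.12,0],"twist":[0,0,0]},{"xyz":[0,-0.18,0],"twist":[0,0,0]},{"xyz":[0,-0.24,0],"twist":[0,0,0]},{"xyz":[0,-0.3,0],"twist":[0,0,0]},{"xyz":[0,-0.34,0],"twist":[0,0,0]}]'
python3 -m jog '[{"xyz":[0,-0.02,0],"twist":[0,0,0]},{"xyz":[0,-0.04,0],"twist":[0,0,0]}]'
python3 -m jog '[{"xyz":[0,-0.02,0],"twist":[0,0,0]},{"xyz":[0,-0.04,0],"twist":[0,0,0]}]'
python3 - <<'E'
from h import *
c=get_image("scene");t=get_image("top");w=get_image("wrist");save(w,"w6")
a=cv2.resize(c["img"][190:310,200:360],None,fx=5,fy=5,interpolation=cv2.INTER_CUBIC)
cv2.imwrite("pics/sz6.png",a[:,:,::-1])
E
```

```text
time: 7.75
tcp_pos: [0.5056, -0.0164, -0.0016]
eef_rot: [[-0.0, 0.026, 1.0], [-0.0, 1.0, -0.026], [-1.0, -0.0, -0.0]]
force: [-2.0, 1.4, 0.4]
finger_gap: 0.0
time: 8.0
tcp_pos: [0.5057, -0.0194, -0.0015]
eef_rot: [[0.0, 0.025, 1.0], [0.002, 1.0, -0.025], [-1.0, 0.002, -0.0]]
force: [-1.7, 7.4, 1.1]
finger_gap: 0.0002
time: 8.25
tcp_pos: [0.5056, -0.0194, -0.0013]
eef_rot: [[0.0, 0.023, 1.0], [0.01, 1.0, -0.023], [-1.0, 0.01, -0.0]]
force: [-0.9, 22.4, 2.4]
finger_gap: -0.0
```

View pics/sz6.png

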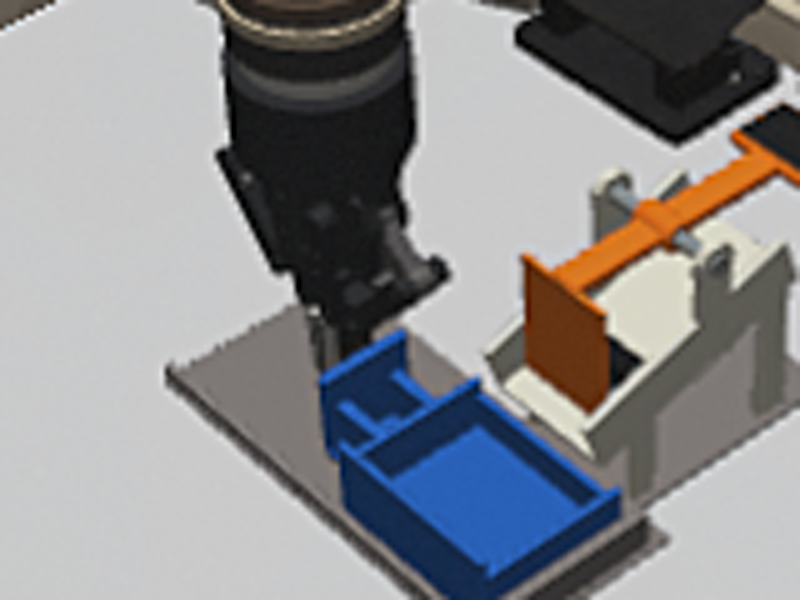

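View pics/w6.png

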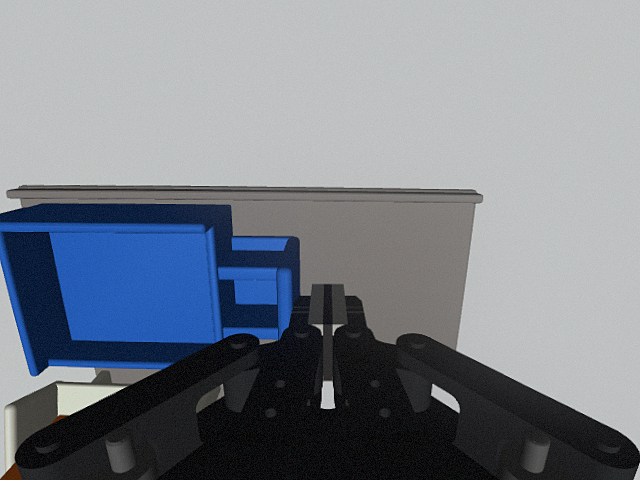

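The tray is blocked at the stop: y didn't change while the force rose to 22 N. In the scene view it sits against the end lip under the chute. I'll back off, rise and go above the pad.

```bash
python3 -m jog '[{"xyz":[0,0.15,0],"twist":[0,0,0]},{"xyz":[0,0.3,0],"twist":[0,0,0]},{"xyz":[0,0.3,0.4],"twist":[0,0,0]},{"xyz":[0,0.3,0.9],"twist":[0,0,0]},{"xyz":[0,0.3,1],"twist":[0,0,0]}]'
python3 -m jog '[{"xyz":[0,0,0.4],"twist":[0,0,0]},{"xyz":[0.4,-0.2,0.45],"twist":[0,0,0]},{"xyz":[0.9,-0.5,0.45],"twist":[0,0,0]},{"xyz":[1,-0.6,0.45],"twist":[0,0,0]}]'
python3 -m jog '[{"xyz":[0.4,-0.3,0],"twist":[0,0,0]},{"xyz":[0.7,-0.63,0],"twist":[0,0,0]},{"xyz":[0.7,-0.63,0],"twist":[0,0,0]},{"xyz":[0.7,-0.63,0],"twist":[0,0,0]}]'
python3 - <<'E'
from h import *
import pickle
np.set_printoptions(precision=4,suppress=True)
s=observe();p=np.array(s["tcp_pos"]);print(p)
c=get_image("scene");w=get_image("wrist");save(w,"w7")
pickle.dump((p,c,w),open("7.pkl","wb"))
a=cv2.resize(c["img"][130:330,200:400],None,fx=3,fy=3,interpolation=cv2.INTER_CUBIC)
cv2.imwrite("pics/sz7.png",a[:,:,::-1])
E
```

```text
time: 9.02
tcp_pos: [0.508, 0.0064, 0.1022]
eef_rot: [[0.006, 0.025, 1.0], [-0.001, 1.0, -0.025], [-1.0, -0.001, 0.006]]
force: [-0.1, -0.4, -1.0]
finger_gap: 0.0003
time: 9.52
tcp_pos: [0.6076, -0.0551, 0.1417]
eef_rot: [[-0.001, 0.027, 1.0], [-0.001, 1.0, -0.027], [-1.0, -0.001, -0.001]]
force: [-0.2, -0.1, -0.3]
finger_gap: 0.0002
time: 10.02
tcp_pos: [0.6747, -0.1163, 0.1428]
eef_rot: [[-0.002, 0.026, 1.0], [0.0, 1.0, -0.026], [-1.0, 0.0, -0.002]]
force: [-0.2, 1.2, 0.1]
finger_gap: -0.0002
[ 0.6747 -0.1163  0.1428]
```

View pics/sz7.png

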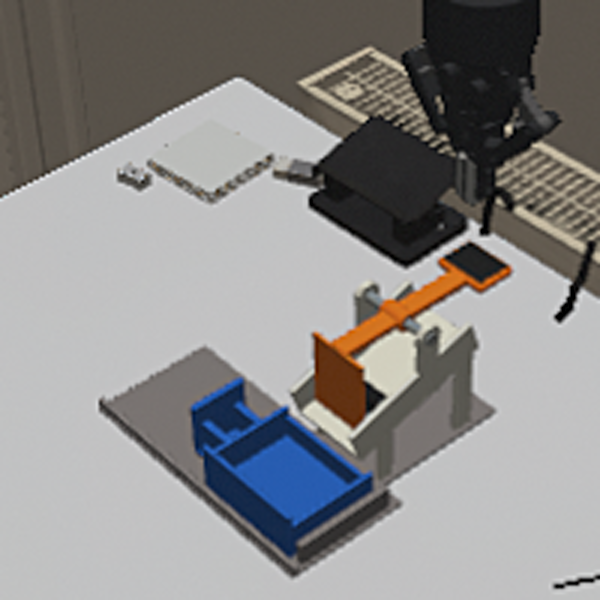

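View pics/w7.png

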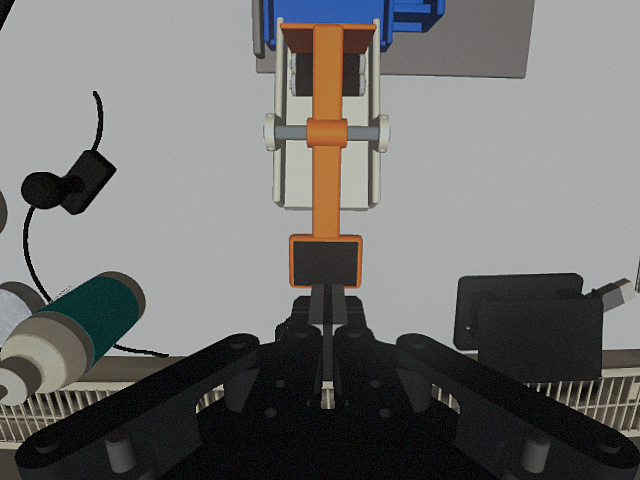

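Run:
```python
from h import *
import pickle
np.set_printoptions(precision=4,suppress=True)
p,c,w=pickle.load(open("7.pkl","rb"))
print(plane(w,[[326,261],[326,132],[294,241],[359,284]],.1155))
u=proj(c,[p+[0,0,.028],p+[0,0,.056],[.675,-.118,.1155]]);print(u,3*(u-[200,130]))
print(proj(w,[p+[0,0,.028]]))
```

```text
[[ 0.6745 -0.1172  0.1155]
 [ 0.6014 -0.1153  0.1155]
 [ 0.6617 -0.1354  0.1155]
 [ 0.6896 -0.0977  0.1155]]
[[358.3198 195.6551]
 [358.7556 184.6087]
 [358.1556 216.8391]] [[474.9594 196.9654]
 [476.2668 163.8262]
 [474.4668 260.5174]]
[[327.472  303.2223]]
```

```bash
python3 -m jog '[{"xyz":[0.01,-0.015,-0.25],"twist":[0,0,0]},{"xyz":[0.01,-0.015,-0.45],"twist":[0,0,0]},{"xyz":[0.01,-0.015,-0.5],"twist":[0,0,0]},{"xyz":[0.01,-0.015,-0.55],"twist":[0,0,0]},{"xyz":[0.01,-0.015,-0.6],"twist":[0,0,0]},{"xyz":[0.01,-0.015,-0.65],"twist":[0,0,0]}]'
python3 -m jog '[{"xyz":[0,0,-0.05],"twist":[0,0,0]},{"xyz":[0,0,-0.1],"twist":[0,0,0]}]'
python3 -m jog '[{"xyz":[0,0,-0.03],"twist":[0,0,0]},{"xyz":[0,0,-0.06],"twist":[0,0,0]}]'
python3 - <<'E'
from h import *
c=get_image("scene");w=get_image("wrist");save(w,"w8")
a=cv2.resize(c["img"][130:330,200:400],None,fx=3,fy=3,interpolation=cv2.INTER_CUBIC)
cv2.imwrite("pics/sz8.png",a[:,:,::-1])
E
```

```text
time: 10.88
tcp_pos: [0.6774, -0.1183, 0.0793]
eef_rot: [[0.002, 0.025, 1.0], [0.0, 1.0, -0.025], [-1.0, 0.0, 0.002]]
force: [0.0, 1.6, 2.6]
finger_gap: -0.0002
time: 11.12
tcp_pos: [0.6766, -0.1183, 0.0685]
eef_rot: [[0.0, 0.025, 1.0], [0.0, 1.0, -0.025], [-1.0, 0.0, 0.0]]
force: [-1.4, 1.5, 1.9]
finger_gap: -0.0002
time: 11.38
tcp_pos: [0.6766, -0.1186, 0.0625]
eef_rot: [[-0.0, 0.026, 1.0], [-0.0, 1.0, -0.026], [-1.0, -0.0, -0.0]]
force: [-1.6, 0.5, 4.0]
finger_gap: 0.0002
```

View pics/sz8.png

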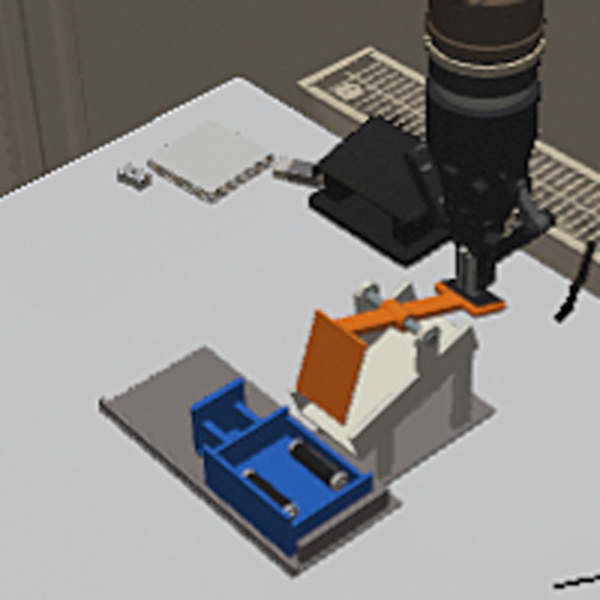

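View pics/w8.png

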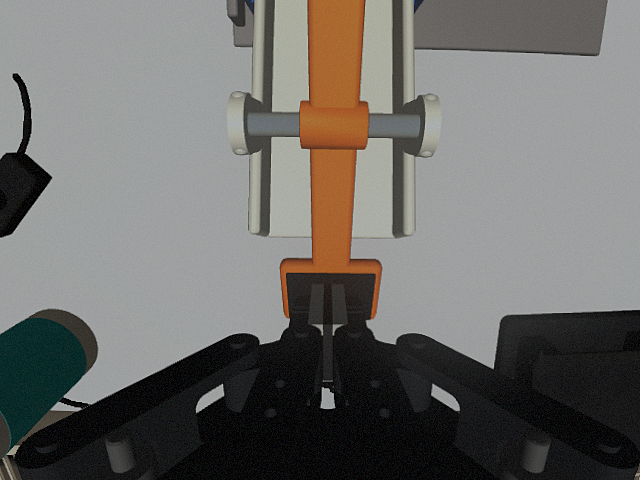

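Both cells are already in the tray, near (318,462) and (270,492) in the crop. I'll press to the limit and hold briefly, then ease off.

```bash
python3 -m jog '[{"xyz":[0,0,-0.03],"twist":[0,0,0]},{"xyz":[0,0,-0.04],"twist":[0,0,0]},{"xyz":[0,0,-0.04],"twist":[0,0,0]},{"xyz":[0,0,-0.04],"twist":[0,0,0]},{"xyz":[0,0,-0.04],"twist":[0,0,0]},{"xyz":[0,0,-0.04],"twist":[0,0,0]},{"xyz":[0,0,-0.04],"twist":[0,0,0]},{"xyz":[0,0,-0.04],"twist":[0,0,0]}]'
python3 -m jog '[{"xyz":[0,0,0.06],"twist":[0,0,0]},{"xyz":[0,0,0.12],"twist":[0,0,0]},{"xyz":[0,0,0.18],"twist":[0,0,0]},{"xyz":[0,0,0.24],"twist":[0,0,0]},{"xyz":[0,0,0.3],"twist":[0,0,0]},{"xyz":[0,0,0.4],"twist":[0,0,0]},{"xyz":[0,0,0.6],"twist":[0,0,0]},{"xyz":[0,0,0.9],"twist":[0,0,0]},{"xyz":[0,0,0.9],"twist":[0,0,0]},{"xyz":[0,0,0.9],"twist":[0,0,0]}]'
python3 - <<'E'
from h import *
import pickle
c=get_image("scene");t=get_image("top");w=get_image("wrist");save(w,"w9");print(observe()["force"],observe()["time"])
pickle.dump(c,open("9s.pkl","wb"))
a=cv2.resize(c["img"][170:320,220:380],None,fx=4.8,fy=4,interpolation=cv2.INTER_CUBIC)
cv2.imwrite("pics/sz9.png",a[:,:,::-1]); save(c,"scene9"); save(t,"top9")
E
```

```text
time: 12.48
tcp_pos: [0.6769, -0.1187, 0.0593]
eef_rot: [[0.001, 0.026, 1.0], [-0.001, 1.0, -0.026], [-1.0, -0.001, 0.001]]
force: [-3.4, -0.1, 7.6]
finger_gap: 0.0002
time: 13.72
tcp_pos: [0.6763, -0.1184, 0.1479]
eef_rot: [[-0.001, 0.026, 1.0], [0.0, 1.0, -0.026], [-1.0, 0.0, -0.001]]
force: [0.2, 1.2, 0.3]
finger_gap: -0.0003
[0.16683521 0.57485581 0.80024123] 13.875
```

View pics/sz9.png

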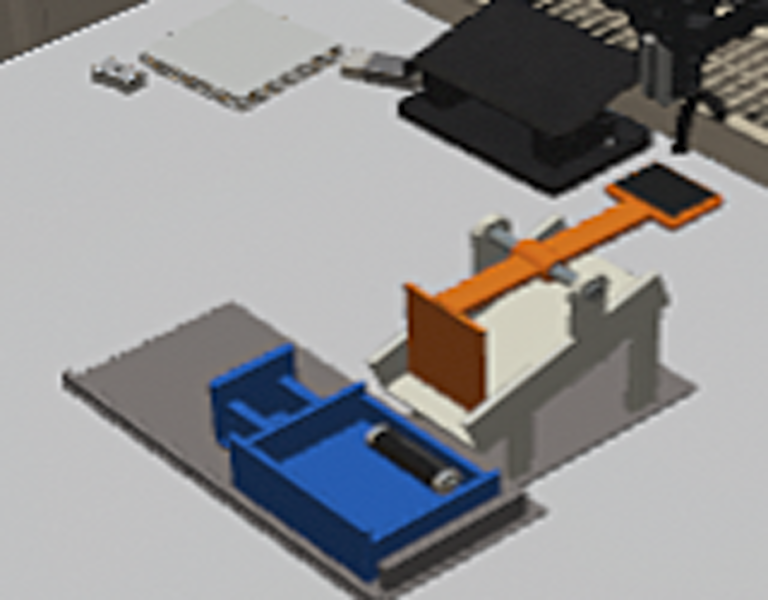

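View pics/w9.png

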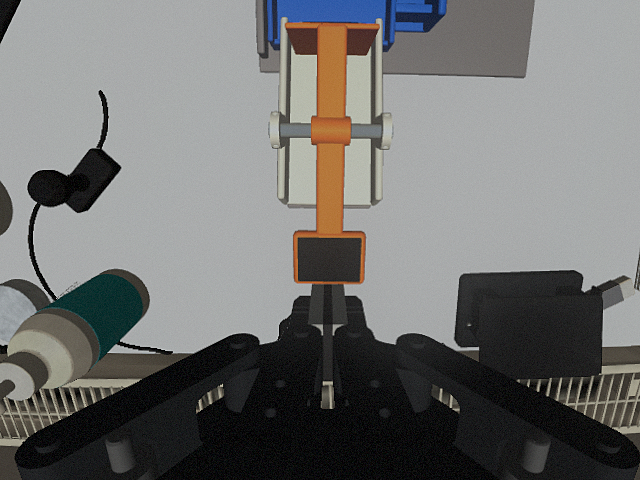

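View pics/scene9.png

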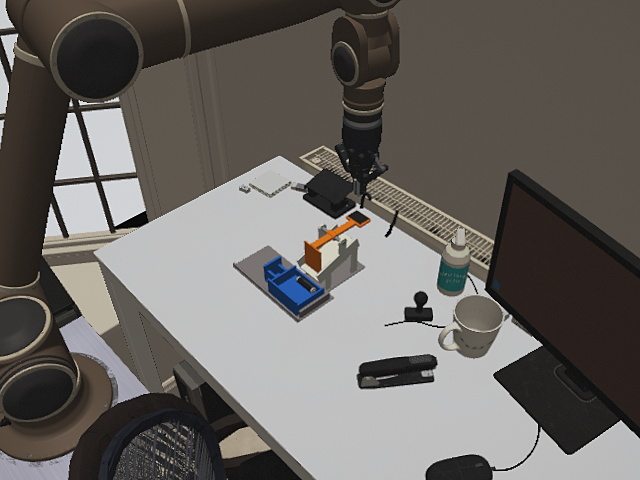

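The lever is back up and the chute is empty. One cell is visible in the tray at about (412,458), and the other may be hidden behind the 40 mm front wall. I'll look from above with the wrist camera.

```bash
python3 -m jog '[{"xyz":[0,0,0.4],"twist":[0,0,0]},{"xyz":[-0.3,0.1,0.8],"twist":[0,0,0]},{"xyz":[-0.7,0.1,0.9],"twist":[0,0,0]},{"xyz":[-1,0.1,0.9],"twist":[0,0,0]},{"xyz":[-1,0.1,0.9],"twist":[0,0,0]},{"xyz":[-1,0.1,0.9],"twist":[0,0,0]}]'
python3 - <<'E'
from h import *
import pickle
w=get_image("wrist");save(w,"w10");t=get_image("top");save(t,"top10");pickle.dump(w,open("10w.pkl","wb"))
E
```

```text
time: 14.62
tcp_pos: [0.577, -0.1084, 0.238]
eef_rot: [[-0.0, 0.026, 1.0], [0.0, 1.0, -0.026], [-1.0, 0.0, -0.0]]
force: [0.8, 0.2, -0.6]
finger_gap: 0.0001
```

View pics/w10.png

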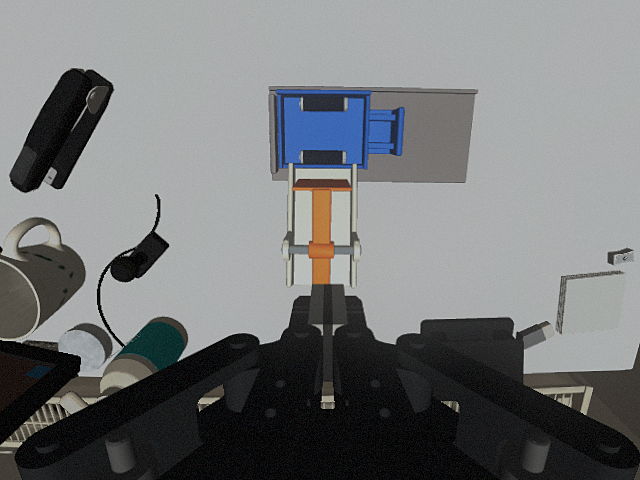

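Both cells lie in the tray, at (323,103) and (323,157). One numeric check, then I'll hand in.

Run:
```python
from h import *
import pickle
from workcell import hand_in
np.set_printoptions(precision=4,suppress=True)
w=pickle.load(open("10w.pkl","rb"))
print("cells",plane(w,[[323,103],[323,157]],.0155))
a=w["img"]; h=cv2.inRange(cv2.cvtColor(a,cv2.COLOR_RGB2HSV),(100,120,40),(125,255,255))[80:170,260:420]
x,y,ww,hh=cv2.boundingRect(h); print("tab outer",plane(w,[[259+x+ww,122]],.0495), "tray -y side, +y side", plane(w,[[280,95],[369,95]],.034))
c0=pickle.load(open("scene0.pkl","rb")); c9=pickle.load(open("9s.pkl","rb"))
for c in(c0,c9):
    m=cv2.inRange(cv2.cvtColor(c["img"],cv2.COLOR_RGB2HSV),(5,150,60),(22,255,255)); print("lever px",cv2.boundingRect(m[200:300,290:380]))
s=observe(); print(s["time"],s["qd"],s["force"])
hand_in()
```

```text
cells [[ 0.4725 -0.1107  0.0155]
 [ 0.5275 -0.1123  0.0155]]
tab outer [[ 0.4944 -0.034   0.0495]] tray -y side, +y side [[ 0.4654 -0.1526  0.034 ]
 [ 0.4676 -0.0651  0.034 ]]
lever px (15, 13, 65, 59)
lever px (15, 13, 65, 59)
14.725 [-0.0006  0.0034  0.0029  0.0023 -0.0013  0.0007] [ 0.9613 -0.2233 -0.3915]
the job is handed in; nothing more can be done
```

The job is handed in at about 14.7 s. The tray is at its stop with both cells in it, and the lever is back up with the gate shut.

- **Tray:** My first push went over the tab without moving the tray, because the fingertips sit about 28 mm above the reported TCP. I lowered the tool to allow for that and pushed again until the tray stopped against the end stop. There the position no longer changed and the force rose to 22 N, so I backed off.
- **Lever:** I pressed the pad down to its limit, with 7.6 N upward on the tool at the end, and held it there. By then both cells had already rolled out. I then let it up slowly, and in the scene camera the lever's outline matches the starting one.
- **Last checks:**
  - The wrist view shows the chute empty and the cells lying along the front and rear walls, at about x = 0.473 and 0.528 and y = -0.111 and -0.112.
  - The tab's outer face is at y ≈ -0.034, about 63 mm from where it started. My estimate of its distance from home beforehand was 65–67 mm, which agrees within measuring error.
  - The gripper was clear of everything at hand-in, and the scene and wrist views showed no bystander moved. I did not measure their positions.

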